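Press a slide tube's cap home and file the tube by colour

ROBOT

A 7-joint arm with a two-finger parallel gripper is mounted at the origin on the work surface. World frame = base frame: x ahead of the robot, y to its left, z up, the work surface at z = 0. Lengths are in m, angles in rad, forces in N, time in s.
With the tool pointing down it reaches from about 0.4 to 0.875 m from the base axis. Payload 19.3 kg.
Tool frame: the origin (TCP) lies on the centre line of the jaws, within the pads' length; the fingertips stand 11 mm ahead of it and the grasp point (between the pads) lies 8 mm behind it; z points along the fingers, y is the line along which they close (so a half turn about z gives the same grasp; the last joint's range is limited). The gripper opens to 85 mm and grips with 20 to 120 N. Pads are 22 mm wide; open, the fingers measure 114 mm over their backs; the gripper's body (76 mm by 85 mm) begins 54 mm behind the grasp point. The pads swing forward as they close: fully open they stand 13 mm farther back than shut.
Start: joints at [-1.381, 0.521, -0.036, 1.599, 0.021, 1.021, -0.113], TCP at [0.161, 0.604, 0.242] pointing down, gripper open.
Joint ranges: [-2.91, 2.91], [-0.3, 2.13], [-1.5, 1.42], [0.17, 2.43], [-1.26, 4.41], [0.16, 1.93], [-2.52, 2.52]. Speed limits (rad/s): [1.89, 1.89, 2.39, 2.39, 3.01, 3.01, 3.01].

INTERFACE

Orientations are given as a unit quaternion [x, y, z, w].
In Python, from rig import robot gives the robot as it stands.
- The arm moves only by the tool arm_command, never from a script. Its argument "deltas" is one flat list of numbers, 6 for each row, row after row: the shift along the tool's x, y, z in cm, then the turn, a rotation vector about the tool's x, y, z in rad. A call has 1 to 8 rows; each row shifts and turns the commanded pose from where the row before left it, along the tool's axes as they then stand; what a row does not reach is not made up. A row lasts 1/10 s, in which the tool goes at most 50 mm and 8.59 degrees, less where a joint would pass 70% of its speed; a pose out of reach is approached as far as the arm can. A call is refused whole if a number of a shift passes 5 or a number of a turn 0.15, either way. A call with a gripper value outside its range is refused whole. "claw" is the opening, from 0 (shut) to 1 (fully open), set as the call begins (left out, the last holds). The fingers move at their own pace and stop on an object; "force" is the grip in N (left out, the last holds). Time passes only in rows, so rows that do not move let the fingers close. It gives the time, the measured TCP pose, the force, the opening and the grip force at its end, in the units of the state.
- robot.read_state(): the state, without advancing time (a new reading comes with each control period).
- robot.read_camera(name): name is "scene" or "top" or "wrist"; returns a dict with "pixels" (420x560x3 uint8, red, green, blue), "mtx" (3x3 intrinsics, pixels), "dist_coeffs" ([k1, k2, p1, p2, k3] as OpenCV has them; the pictures are not rectified), "eye" and "attitude" of the camera in the world. Camera axes: x right, y up, looking along -z (the intrinsics and any distortion apply to the point x, -y, -z); pixel columns grow to the right and rows downward; lengths in m; the calibration is good to about 2 mm. A picture is of the moment at which its call begins. There is no depth.
- robot.finish_job(): hands the job in; it is judged then, once.
Trained networks look in a picture, given as the dict that the camera call returned (one of the last four; its "shot" number tells which), for a name from the list of things; names that differ only in an ending like _2 or _b are one class to them, and where a whole thing is asked for, a point or a joint stands for the part that bears it (a point fixed in the world has none). Each returns a list of dicts, best first, with "p" (0 to 1); they miss things now and then, are a little off and sometimes report something else, mostly with a low value. They report only what shows in the picture. A call takes as long as a camera call. They do not tell look-alikes from the thing itself.
- robot.boxes_of(picture, label): "at" ([x, y, z] in m, in the coordinates of the camera as it stood for that picture, good to about 4 mm: the middle of the surface that is visible of it).
- robot.pinpoint(picture, label): "at" ([x, y, z] in m, in the coordinates of the camera as it stood for that picture, good to about 4 mm: a listed point, or the origin of a listed thing).
The state is a dict: "time": time; "joints": joint angles; "joint_vel": joint speeds; "effort": joint torques, N m; "ee_pos": TCP position; "ee_rot": TCP orientation; "ft_force": force on the tool from outside, world axes, zero at the start; "moment": the same for the moment, N m; "finger_gap": finger opening in m; "gripper_force": force on a finger pad.
Only numpy, scipy, OpenCV 4.12 (cv2) and the standard library are available. Lean on these libraries where they do the work, as an engineer would, in place of code of your own. Each camera call takes 0.05 s, during which the arm holds its last target. There are 200 camera calls.

TASK

The blue-capped slide tube is lying on the bench with its cap standing proud. Lay it in the sloping capping rest, cap uppermost, and let go of it; there, push the cap fully home, then stand the tube upright, cap on top and still fully shut, in the blue stand that is its own. Leave the other tubes, bottles, cup and boxes where they are.

Things in the scene. Friction and masses are not known exactly. Their poses are not given: they have to be found in the camera images.
- tube: White square plastic slide tube with a blue push cap and a paper band, 36 x 36 mm across, about 120 g. Body 90 mm long; origin on the axis, 45 mm from the closed base (18 mm above the bench when lying). Its x axis runs along the tube from cap to base: base face at x = +45 mm, body's cap-side edge at -45 mm, where a grey neck enters the cap. Starts lying, cap end roughly to the robot's right.
- cap (a joint): How far the blue cap stands proud, in m: 0 fully home (flush against the body, hard stop), 0.020 its outer stop (it cannot come off); starts at 0.010 to 0.018. Cap 36 x 36 mm across, 34 mm long; the shut tube is 124 mm long. A stiff detent holds the cap wherever it is: about 9 N along the axis moves it either way, more when fast. The shut tube can be carried by its cap.
- cap_top (a point): Centre of the cap's flat outer end face, on the tube's axis: 79 mm from the tube's origin when shut (tube x = -79 mm), plus the joint value when proud. Its axes are parallel to the tube's.
- rest: Capping rest fixed to the bench: grey base 140 x 75 x 8 mm with a 24 mm wide steel spine sloping at 45 degrees, low end at its +x (roughly the robot's left). At the low end are a black end stop, rising 12 mm past the tube's axis, and two 6 mm cheeks 43 mm apart, rising 4 mm past it. Farther up, the tube's sides are free. Origin under the base plate, 5 mm from its middle, on the bench.
- seat (a point): The tube's origin when it lies home in the rest, base on the end stop: 72 mm above the rest's origin. x points down the slope at 45 degrees (as the tube's x must), y across the rest, z square off the slope, upwards. The spine's face is at z = -18 mm, from x = -41 to +45 mm; the end stop's face at x = +45 mm; the cheeks from x = +15 mm down.
- blue_slot (a point): Centre of the inner floor of the blue stand, 6 mm above the bench, axes along the stand's sides, z up. The stand is a fixed open-topped blue square cup with a black foot and blank white labels, 54 mm across outside and 44 mm inside, 48 mm high (49.5 mm with its rim). In it a tube stands upright on its base.
- green_slot (a point): The same for the green stand, which is also empty but is not for this tube.
- yellow_slot (a point): The same for the yellow stand, in which the yellow-capped tube stands, its top 130 mm above the bench.
- yellow_tube: A like tube with a yellow cap, shut, standing in the yellow stand. Origin and axes as for the tube. Leave alone.
- green_tube: A like tube with a green cap, shut, lying on the bench. Origin and axes as for the tube. Leave alone.
- wash_bottle: White bottle with a blue label, 64 mm across, 150 mm high; origin under its base. Leave alone.
- stain_bottle: Amber bottle with a black cap, 42 mm across, 75 mm high; origin under its base. Leave alone.
- sample_cup: White open cup, 64 mm across, 50 mm high; origin under its base. Leave alone.
- slide_box: Cardboard box, 85 x 85 x 32 mm; origin under its centre. Leave alone.
- wipes_box: Green box, 120 x 110 x 70 mm; origin under its centre. Leave alone.
Things that resemble listed ones, but are neither listed nor needed, are in the scene too. Leave any orange look-alike of the tube alone.

How it is judged:
On the way, in this order (a step that is already met when the one before it is completed fails the run):
1. the tube lies in the capping rest, cap uppermost, released, with its cap still proud (over 5 mm) (distance between tube and seat below 0.02 m and angle between the x axis of tube and the x axis of seat, either way round below 0.17 rad and angle between tube's own x axis and vertical above 1.9 rad and value of joint cap above 0.005 m and contact force between the fingers and tube below 0.1 N), for 0.2 s.
2. the cap is fully home (within 2 mm) while the tube lies in the rest (distance between tube and seat below 0.02 m and angle between the x axis of tube and the x axis of seat, either way round below 0.17 rad and angle between tube's own x axis and vertical above 1.9 rad and value of joint cap below 0.002 m), for 0.2 s.
At the end, for the whole second after the job is handed in: The tube stands upright (within 8 degrees), cap up, on the floor of the blue stand (its middle within 12 mm of the slot's centre line and within 5 mm of standing height), its cap home within 2 mm, released and at rest (horizontal distance between tube and blue_slot below 0.012 m and z of tube in the frame of blue_slot between 0.04 and 0.05 m and angle between tube's own x axis and vertical above 3 rad and value of joint cap below 0.002 m and linear speed of tube below 0.02 m/s and contact force between the fingers and tube below 0.1 N); the robot touches nothing.
It fails at once if another tube, a bottle, the cup or a box is moved more than 30 mm (distance of any of yellow_tube, green_tube, wash_bottle, stain_bottle, sample_cup, slide_box, wipes_box from where it was at the start of the episode above 0.03 m).
It also fails if it takes over 72 s, if anything falls off the work surface, if the arm or the gripper's body presses on something with over 40 N, if the wrist force passes 120 N, or if a joint passes its speed limit or range.

## Working session

There is one attempt and no reset: what is moved stays moved. The work goes in short steps, Python scripts to look and compute and a tool call to move; the robot and the scene stay as the last step left them, time stands still between calls to the robot, and variables do not carry over. Pictures are saved under pics/ and viewed, at most 10 in all, crops included, and the job is handed in when it is done.

Besides the shell and the picture viewer there is one more tool, called after "Request:" as name(argument=value, ...) on one line, values as JSON. arm_command: Moves the arm, as the interface text tells. Its arguments: {"type":"object","properties":{"deltas":{"type":"array"},"claw":{"type":"number"},"force":{"type":"number"}},"required":["deltas"]}

```bash
ls; mkdir -p pics; cat > h.py <<'E'
import numpy as np, cv2
from scipy.spatial.transform import Rotation as R
from rig import robot
np.set_printoptions(precision=4,suppress=True)
def w(p,at): return R.from_quat(p["attitude"]).apply(at)+np.array(p["eye"])
def save(p,n): cv2.imwrite("pics/%s.png"%n,cv2.cvtColor(p["pixels"],cv2.COLOR_RGB2BGR))
def proj(p,X):
    c=R.from_quat(p["attitude"]).inv().apply(np.atleast_2d(X)-np.array(p["eye"]))*[1,-1,-1]
    return cv2.projectPoints(c,np.zeros(3),np.zeros(3),np.array(p["mtx"]),np.array(p["dist_coeffs"]))[0][:,0]
def ray(p,uv,z):
    n=cv2.undistortPoints(np.array([[uv]],float),np.array(p["mtx"]),np.array(p["dist_coeffs"]))[0,0]
    d=R.from_quat(p["attitude"]).apply([n[0],-n[1],-1]);e=np.array(p["eye"])
    return e+d*(z-e[2])/d[2]
E
python3 - <<'E'
from h import *
for c in ["scene","top"]:
    p=robot.read_camera(c); save(p,c+"1"); print(c,p["eye"])
    for l in ["tube","cap_top","rest","seat","blue_slot","green_slot","yellow_slot","yellow_tube","green_tube","stain_bottle","wash_bottle","sample_cup","slide_box","wipes_box"]:
        for d in robot.pinpoint(p,l)[:3]: print(l,round(d["p"],2),w(p,d["at"]),proj(p,w(p,d["at"]))[0].round())
s=robot.read_state();print(s["ee_pos"],s["ee_rot"],s["time"],R.from_quat(s["ee_rot"]).as_matrix())
E
```

```text
pics
scene [ 1.1692 -0.5267  1.1291]
tube 0.72 [ 0.58   -0.2222  0.0206] [229. 254.]
tube 0.71 [ 0.4174 -0.1788  0.0166] [207. 202.]
cap_top 0.55 [ 0.5159 -0.2915  0.0133] [190. 252.]
cap_top 0.54 [ 0.4798 -0.1265  0.0171] [238. 208.]
cap_top 0.53 [ 0.3755 -0.3876  0.016 ] [126. 232.]
rest 0.87 [ 0.585   0.0737 -0.0019] [325. 201.]
blue_slot 0.8 [ 0.4115  0.3339 -0.0028] [356. 120.]
blue_slot 0.44 [ 0.747  -0.0817  0.0183] [319. 274.]
green_slot 0.97 [ 0.6315  0.2841 -0.0005] [397. 175.]
yellow_slot 0.55 [0.5187 0.291  0.0026] [371. 147.]
yellow_tube 0.67 [0.5196 0.2885 0.0477] [373. 137.]
green_tube 0.75 [ 0.7464 -0.0799  0.0169] [320. 274.]
stain_bottle 0.66 [ 0.7349  0.0873 -0.006 ] [368. 239.]
wash_bottle 0.68 [ 0.711  -0.3058  0.0005] [231. 319.]
sample_cup 0.79 [ 0.7216  0.1844 -0.0036] [393. 216.]
sample_cup 0.27 [0.5185 0.2936 0.0031] [371. 147.]
slide_box 0.56 [ 0.3929  0.0882 -0.0025] [285. 154.]
wipes_box 0.98 [ 0.5649 -0.4765 -0.0043] [132. 313.]
top [ 0.4579 -0.0676  1.2785]
tube 0.82 [ 0.5768 -0.2212  0.0191] [351. 221.]
tube 0.7 [ 0.4194 -0.1778  0.0161] [334. 289.]
tu
[... 417 characters left out ...]
2887 0.0046] [138. 203.]
yellow_slot 0.7 [0.52   0.292  0.0512] [131. 249.]
yellow_slot 0.55 [0.5171 0.293  0.0034] [136. 251.]
yellow_tube 0.92 [0.52   0.2913 0.0528] [131. 249.]
green_tube 0.55 [ 0.7495 -0.0809  0.0164] [290. 151.]
wash_bottle 0.96 [ 0.7081 -0.3072  0.0022] [384. 168.]
wash_bottle 0.72 [ 0.5158 -0.2914  0.0161] [381. 247.]
sample_cup 0.96 [ 0.7205  0.1825 -0.0014] [183. 167.]
sample_cup 0.41 [ 0.7318  0.0861 -0.0025] [222. 161.]
slide_box 0.98 [ 0.3955  0.0894 -0.003 ] [222. 301.]
wipes_box 0.59 [ 0.5611 -0.4703  0.0031] [454. 227.]
[0.1606 0.604  0.2423] [ 0.1296  0.9916  0.     -0.    ] 1.5 [[-0.9664  0.257   0.    ]
 [ 0.257   0.9664  0.    ]
 [ 0.      0.     -1.    ]]
```

View pics/top1.png

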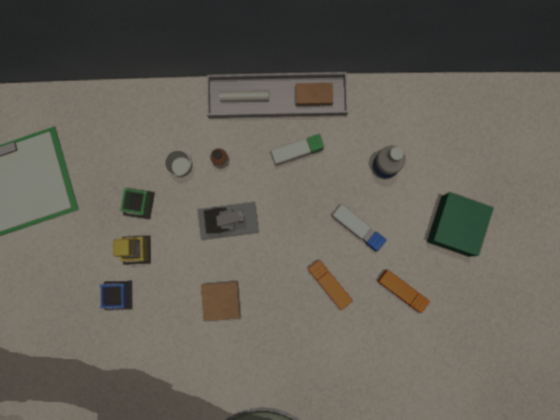

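View pics/scene1.png

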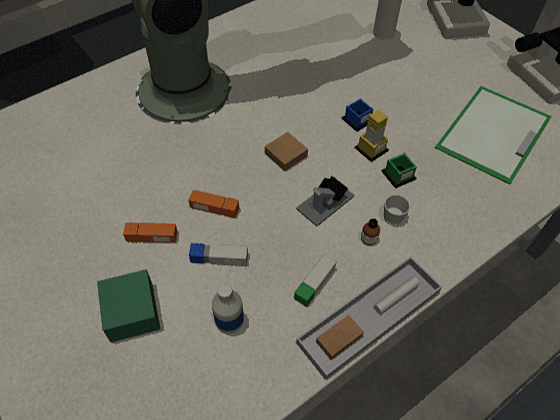

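The top view shows the blue-capped tube at px (351,221), its cap at (375,241) toward lower right. The rest is at (228,221), the empty blue stand at (113,295), and two orange look-alikes at (330,285) and (404,291). The scene view agrees: tube at (229,254), rest at (325,201), blue stand at (357,115).

I'll go over the rest first for a wrist view of its yaw.

```bash
cat >> h.py <<'E'
def plan(pos,M,n=None,frm=None):
    s=robot.read_state() if frm is None else None
    p0,r0=(np.array(s["ee_pos"]),R.from_quat(s["ee_rot"])) if s else frm
    r1=R.from_matrix(M) if not isinstance(M,R) else M
    rv=(r0.inv()*r1).as_rotvec(); d=np.array(pos)-p0
    if n is None: n=int(max(np.ceil(np.linalg.norm(d)/.048),np.ceil(np.linalg.norm(rv)/.14),1))
    print("n",n,"dist",np.linalg.norm(d),"rot",rv)
    for i in range(n):
        r=r0*R.from_rotvec(rv*i/n)
        print(",".join("%.2f"%v for v in r.inv().apply(d/n)*100)+","+",".join("%.3f"%v for v in rv/n)+",")
    return np.array(pos),r1
def down(yaw):  # tool x at yaw, z down
    c,s=np.cos(yaw),np.sin(yaw); return np.array([[c,s,0],[s,-c,0],[0,0,-1]])
E
python3 - <<'E'
from h import *
plan([.56,.08,.35],down(np.radians(97)))
E
```

```text
n 14 dist 0.6676431836931831 rot [ 0.     -0.      1.1887]
-3.72,-2.88,-0.77,0.000,-0.000,0.085,
-3.95,-2.56,-0.77,0.000,-0.000,0.085,
-4.15,-2.21,-0.77,0.000,-0.000,0.085,
-4.33,-1.85,-0.77,0.000,-0.000,0.085,
-4.47,-1.48,-0.77,0.000,-0.000,0.085,
-4.58,-1.10,-0.77,0.000,-0.000,0.085,
-4.65,-0.70,-0.77,0.000,-0.000,0.085,
-4.70,-0.31,-0.77,0.000,-0.000,0.085,
-4.71,0.09,-0.77,0.000,-0.000,0.085,
-4.68,0.49,-0.77,0.000,-0.000,0.085,
-4.62,0.89,-0.77,0.000,-0.000,0.085,
-4.53,1.28,-0.77,0.000,-0.000,0.085,
-4.41,1.65,-0.77,0.000,-0.000,0.085,
-4.25,2.02,-0.77,0.000,-0.000,0.085,
```

Request:
arm_command(deltas=[-3.7,-2.9,-0.8,0,0,0.085,-3.95,-2.55,-0.8,0,0,0.085,-4.15,-2.2,-0.8,0,0,0.085,-4.3,-1.85,-0.8,0,0,0.085,-4.5,-1.5,-0.8,0,0,0.085,-4.6,-1.1,-0.8,0,0,0.085,-4.65,-0.7,-0.8,0,0,0.085], claw=1)

```text
time: 2.2
ee_pos: [0.361, 0.3401, 0.2989]
ee_rot: [0.416, 0.909, 0.0, -0.0]
ft_force: [1.7, 0.6, -0.4]
finger_gap: 0.0855
gripper_force: 0.0
```

Request:
arm_command(deltas=[-4.7,-0.3,-0.75,0,0,0.085,-4.7,0.1,-0.75,0,0,0.085,-4.7,0.5,-0.75,0,0,0.085,-4.6,0.9,-0.75,0,0,0.085,-4.5,1.3,-0.75,0,0,0.085,-4.4,1.65,-0.75,0,0,0.085,-4.25,2.0,-0.75,0,0,0.085,0,0,0,0,0,0])

```text
time: 3.0
ee_pos: [0.5624, 0.0745, 0.3517]
ee_rot: [0.667, 0.745, -0.0, 0.002]
ft_force: [-1.4, 0.1, -0.2]
finger_gap: 0.0854
gripper_force: 0.0
```

```bash
python3 - <<'E'
from h import *
p=robot.read_camera("wrist"); save(p,"wr1"); print(p["eye"],R.from_quat(p["attitude"]).as_matrix())
for l in ["rest","seat","slide_box"]:
    for d in robot.pinpoint(p,l)[:2]: print(l,round(d["p"],2),w(p,d["at"]),proj(p,w(p,d["at"]))[0].round())
s=robot.read_state();print(s["ee_pos"],s["joints"],s["time"],R.from_quat(s["ee_rot"]).as_matrix())
E
```

```text
[0.5524 0.1518 0.482 ] [[ 0.9938 -0.1052 -0.0356]
 [ 0.111   0.9465  0.3029]
 [ 0.0018 -0.305   0.9523]]
rest 0.61 [0.5872 0.0754 0.0032] [300. 160.]
seat 0.37 [ 0.5769 -0.2231  0.0184] [272. 335.]
slide_box 0.75 [ 0.3947  0.0886 -0.0008] [170. 137.]
[0.5593 0.0812 0.3506] [-0.583   0.353   0.4566  1.6351 -0.1653  1.1924  0.0332] 3.2 [[-0.1223  0.9925 -0.0006]
 [ 0.9925  0.1223  0.0004]
 [ 0.0005 -0.0005 -1.    ]]
```

View pics/wr1.png

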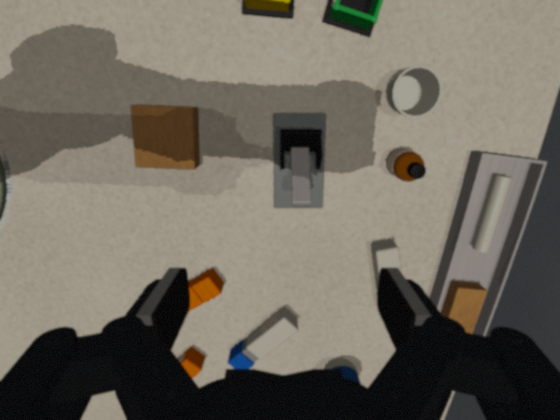

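The wrist view shows the rest's base plate with corners near (274,113), (326,113), (323,207) and (275,207). The end stop is at the top, so downhill is +y. The tube runs from (287,318) to its cap at (241,357).

```bash
python3 - <<'E'
from h import *
p=robot.read_camera("wrist")
g=cv2.cvtColor(p["pixels"],cv2.COLOR_RGB2GRAY)
q=np.array([[274,113],[326,113],[323,207],[275,207]],np.float32).reshape(-1,1,2)
q=cv2.cornerSubPix(g,q.copy(),(4,4),(-1,-1),(3,30,.01))[:,0]; print(q)
C=np.array([ray(p,u,.008) for u in q]); print(C, C.mean(0))
m=(C[0]+C[1]-C[2]-C[3])/2; print("len,yaw",np.linalg.norm(m),np.degrees(np.arctan2(m[1],m[0])))
m=(C[1]+C[2]-C[0]-C[3])/2; print("wid,yaw",np.linalg.norm(m),np.degrees(np.arctan2(m[1],m[0])))
t=[];
for l in ["tube","cap_top"]:
    for d in robot.pinpoint(p,l)[:3]: print(l,round(d["p"],2),w(p,d["at"]),proj(p,w(p,d["at"]))[0].round())
a=np.array([.578,-.222,.20])
plan(a,down(np.radians(49)))
E
```

```text
[[274. 113.]
 [326. 113.]
 [323. 207.]
 [275. 207.]]
[[0.5373 0.1456 0.008 ]
 [0.6093 0.1546 0.008 ]
 [0.6267 0.0185 0.008 ]
 [0.5546 0.0095 0.008 ]] [0.582  0.0821 0.008 ]
len,yaw 0.13724598776470623 97.26978485685943
wid,yaw 0.07258096197232833 7.095449839943591
tube 0.85 [ 0.4165 -0.3236  0.0169] [178. 374.]
tube 0.8 [ 0.4157 -0.1744  0.0159] [179. 304.]
tube 0.64 [ 0.5775 -0.2184  0.0171] [273. 336.]
cap_top 0.84 [ 0.5193 -0.2877  0.0181] [236. 365.]
cap_top 0.6 [ 0.4776 -0.1312  0.0126] [218. 284.]
n 8 dist 0.3391631028196596 rot [-0.0003 -0.0003  0.8384]
-3.79,-0.23,1.88,-0.000,-0.000,0.105,
-3.79,0.16,1.88,-0.000,-0.000,0.105,
-3.76,0.56,1.88,-0.000,-0.000,0.105,
-3.68,0.95,1.88,-0.000,-0.000,0.105,
-3.56,1.33,1.88,-0.000,-0.000,0.105,
-3.40,1.69,1.88,-0.000,-0.000,0.105,
-3.20,2.04,1.88,-0.000,-0.000,0.105,
-2.97,2.36,1.88,-0.000,-0.000,0.105,
```

Request:
arm_command(deltas=[-3.8,-0.2,1.9,0,0,0.105,-3.8,0.15,1.9,0,0,0.105,-3.75,0.55,1.9,0,0,0.105,-3.7,0.95,1.9,0,0,0.105,-3.55,1.35,1.9,0,0,0.105,-3.4,1.7,1.9,0,0,0.105,-3.2,2.05,1.9,0,0,0.105,-3.0,2.35,1.9,0,0,0.105])

```text
time: 4.15
ee_pos: [0.578, -0.2241, 0.1981]
ee_rot: [0.911, 0.412, 0.0, -0.0]
ft_force: [1.7, 0.3, 1.1]
finger_gap: 0.0855
gripper_force: 0.0
```

Request:
arm_command(deltas=[0,0,0,0,0,0])

```text
time: 4.25
ee_pos: [0.576, -0.2277, 0.1966]
ee_rot: [0.912, 0.409, -0.002, 0.0]
ft_force: [-0.7, 0.0, -0.0]
finger_gap: 0.0855
gripper_force: 0.0
```

```bash
python3 - <<'E'
from h import *
p=robot.read_camera("wrist"); save(p,"wr2"); print(p["eye"])
for l in ["tube","cap_top"]:
    for d in robot.pinpoint(p,l)[:2]: print(l,round(d["p"],2),w(p,d["at"]),proj(p,w(p,d["at"]))[0].round())
s=robot.read_state();print(s["ee_pos"],s["joints"],s["time"],R.from_quat(s["ee_rot"]).as_matrix())
print(proj(p,[[.5775,-.221,.036],[.518,-.29,.036]]))
E
```

```text
[ 0.6269 -0.1696  0.3269]
tube 0.81 [ 0.417  -0.3232  0.0156] [236. 335.]
tube 0.79 [ 0.5807 -0.2217  0.0204] [284. 179.]
cap_top 0.58 [ 0.5176 -0.2891  0.0154] [281. 264.]
cap_top 0.55 [ 0.4771 -0.1313  0.0139] [144. 179.]
[ 0.578  -0.2225  0.1988] [-0.124   0.6416  0.612   1.6809 -0.4342  0.9587 -0.0684] 4.4 [[ 0.6573  0.7537 -0.    ]
 [ 0.7537 -0.6573  0.0006]
 [ 0.0004 -0.0004 -1.    ]]
[[280.5715 184.904 ]
 [282.1757 273.7186]]
```

View pics/wr2.png

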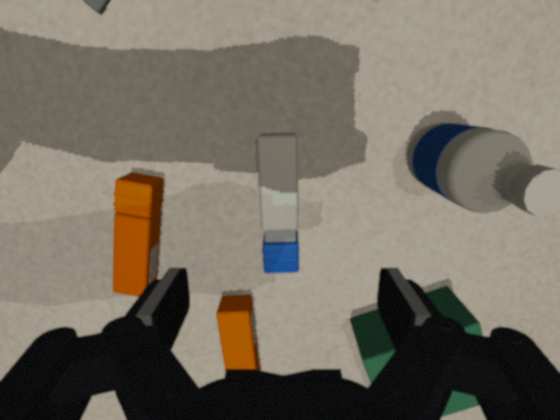

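The wrist view shows the tube upright in the picture: base edge at about (278,134), cap end at about (281.5,272). The sides are clear for both fingers.

```bash
python3 - <<'E'
from h import *
p=robot.read_camera("wrist")
b=ray(p,(277.7,134.5),.036); c=ray(p,(281.3,272),.036); e=b-c
L=np.linalg.norm(e); yaw=np.arctan2(e[1],e[0]); u=e/L; o=b-.045*u
print(b,c,L,"proud",L-.124,np.degrees(yaw),"o",o)
o[2]=.018
g=o-.012*u   # grip at tube x=-12
f=plan([g[0],g[1],.05],down(yaw)); 
E
```

```text
[ 0.6077 -0.18    0.036 ] [ 0.5211 -0.2838  0.036 ] 0.13520818151613895 proud 0.011208181516138949 50.17626373801384 o [ 0.5789 -0.2145  0.036 ]
n 4 dist 0.14931627751316381 rot [ 0.     -0.0008 -0.0214]
-0.15,-0.11,3.73,0.000,-0.000,-0.005,
-0.15,-0.11,3.73,0.000,-0.000,-0.005,
-0.15,-0.11,3.73,0.000,-0.000,-0.005,
-0.15,-0.11,3.73,0.000,-0.000,-0.005,
```

Request:
arm_command(deltas=[-0.3,-0.05,4.5,0,0,-0.005,-0.3,-0.05,4.5,0,0,-0.005,-0.3,-0.05,4.0,0,0,0,-0.3,-0.05,3.0,0,0,0,0,0,1.5,0,0,0,0,0,0.8,0,0,0,0,0,0,0,0,0])

```text
time: 5.15
ee_pos: [0.569, -0.2308, 0.0162]
ee_rot: [0.908, 0.418, 0.0, 0.0]
ft_force: [0.3, -0.0, 1.5]
finger_gap: 0.0856
gripper_force: 0.0
```

Request:
arm_command(deltas=[0,0,0,0,0,0,0,0,0,0,0,0,0,0,0,0,0,0,0,0,0,0,0,0,0,0,0,0,0,0,0,0,0,0,0,0], claw=0, force=40)

```text
time: 5.75
ee_pos: [0.5689, -0.2314, 0.0167]
ee_rot: [0.909, 0.418, 0.001, 0.0]
ft_force: [-0.7, 1.8, 9.1]
finger_gap: 0.0355
gripper_force: 40.1
```

```bash
cat >> h.py <<'E'
psi=np.radians(97.2); k=.70711
seat=np.array([.584,.0763,.072])
sx=np.array([np.cos(psi)*k,np.sin(psi)*k,-k]); sz=np.array([np.cos(psi)*k,np.sin(psi)*k,k]); sy=np.cross(sz,sx)
Mplace=np.c_[sx,-sy,-sz]
Mpush=np.c_[-sz,-sy,sx]   # tool z down the slope
E
python3 - <<'E'
from h import *
s=robot.read_state(); r=R.from_quat(s["ee_rot"])
print(np.linalg.det(Mplace),np.linalg.det(Mpush))
f=plan([.575,-.21,.20],r)
T=seat-.022*sx
f=plan(T+.09*sz,Mplace,frm=f)
f=plan(T-.001*sz,Mplace,frm=f)
E
```

```text
1.0000182084828861 -1.0000182084828861
n 4 dist 0.18468390593409958 rot [0. 0. 0.]
0.51,-0.23,-4.58,0.000,0.000,0.000,
0.51,-0.23,-4.58,0.000,0.000,0.000,
0.51,-0.23,-4.58,0.000,0.000,0.000,
0.51,-0.23,-4.58,0.000,0.000,0.000,
n 9 dist 0.33756411517550927 rot [-0.3263 -0.7387 -0.7908]
2.84,-2.39,0.54,-0.036,-0.082,-0.088,
3.07,-2.15,0.22,-0.036,-0.082,-0.088,
3.25,-1.87,-0.12,-0.036,-0.082,-0.088,
3.38,-1.57,-0.45,-0.036,-0.082,-0.088,
3.45,-1.24,-0.78,-0.036,-0.082,-0.088,
3.47,-0.91,-1.10,-0.036,-0.082,-0.088,
3.43,-0.56,-1.41,-0.036,-0.082,-0.088,
3.33,-0.20,-1.71,-0.036,-0.082,-0.088,
3.18,0.15,-1.98,-0.036,-0.082,-0.088,
n 2 dist 0.09100041424015716 rot [0. 0. 0.]
-0.00,0.00,4.55,0.000,0.000,0.000,
-0.00,0.00,4.55,0.000,0.000,0.000,
```

Request:
arm_command(deltas=[0,0,-1.5,0,0,0,0.5,-0.2,-4,0,0,0,0.5,-0.25,-4.5,0,0,0,0.5,-0.25,-4.5,0,0,0,0.5,-0.2,-4,0,0,0])

```text
time: 6.25
ee_pos: [0.5744, -0.2103, 0.2041]
ee_rot: [0.909, 0.417, 0.0, 0.0]
ft_force: [0.1, 0.5, -0.9]
finger_gap: 0.0355
gripper_force: 40.3
```

Request:
arm_command(deltas=[2.85,-2.4,0.55,-0.036,-0.082,-0.088,3.05,-2.15,0.2,-0.036,-0.082,-0.088,3.25,-1.85,-0.1,-0.036,-0.082,-0.088,3.4,-1.55,-0.45,-0.036,-0.082,-0.088,3.45,-1.25,-0.8,-0.036,-0.082,-0.088,3.45,-0.9,-1.1,-0.036,-0.082,-0.088,3.45,-0.55,-1.4,-0.036,-0.082,-0.088])

```text
time: 6.95
ee_pos: [0.5774, 0.0515, 0.1641]
ee_rot: [0.696, 0.65, -0.202, 0.229]
ft_force: [0.6, 0.2, -0.3]
finger_gap: 0.0353
gripper_force: 40.4
```

Request:
arm_command(deltas=[3.35,-0.2,-1.7,-0.036,-0.082,-0.088,3.2,0.15,-2.0,-0.036,-0.082,-0.088,0,0,0,0,0,0,0,0,0,0,0,0])

```text
time: 7.35
ee_pos: [0.5776, 0.1255, 0.1524]
ee_rot: [0.61, 0.694, -0.253, 0.286]
ft_force: [0.0, -0.2, -0.7]
finger_gap: 0.0354
gripper_force: 40.5
```

```bash
sed -i 's/Mpush=np.c_\[-sz/Mpush=np.c_[sz/' h.py; python3 - <<'E'
from h import *
s=robot.read_state(); print(s["ee_pos"],s["joints"],s["time"],s["finger_gap"])
Rt=R.from_matrix(Mplace)
for c in ["top","scene","wrist"]:
    p=robot.read_camera(c)
    if c=="wrist": save(p,"wr3")
    for l in ["tube","cap_top"]:
        for d in robot.pinpoint(p,l)[:3]:
            x=w(p,d["at"])
            if x[2]>.06 : print(c,l,round(d["p"],2),x,"in tool",R.from_quat(s["ee_rot"]).inv().apply(x-s["ee_pos"]))
    for d in robot.pinpoint(p,"rest")[:1]: print(w(p,d["at"]))
T=seat-.022*sx
f=plan(T-.001*sz,Mplace)
E
```

```text
[0.5776 0.1255 0.1524] [-1.1206  0.9623  0.7847  1.6768  0.1196  1.0068 -0.4455] 7.35 0.035447905223064013
top tube 0.64 [0.5785 0.1353 0.1439] in tool [ 0.0128  0.0022 -0.0008]
top cap_top 0.83 [0.5853 0.0718 0.2061] in tool [-0.0763  0.0006  0.0003]
[ 0.586   0.0731 -0.0043]
scene tube 0.86 [0.5791 0.1322 0.1434] in tool [0.011  0.0024 0.0017]
scene cap_top 0.89 [0.5845 0.0641 0.2051] in tool [-0.0809 -0.0011  0.0063]
[ 0.5864  0.0741 -0.0035]
wrist tube 0.59 [0.5744 0.1325 0.1416] in tool [ 0.0128 -0.0022  0.0024]
[0.5871 0.0788 0.0012]
n 2 dist 0.09167395136560666 rot [-0.0022 -0.0019  0.0021]
0.02,0.02,4.58,-0.001,-0.001,0.001,
0.03,0.01,4.58,-0.001,-0.001,0.001,
```

View pics/wr3.png

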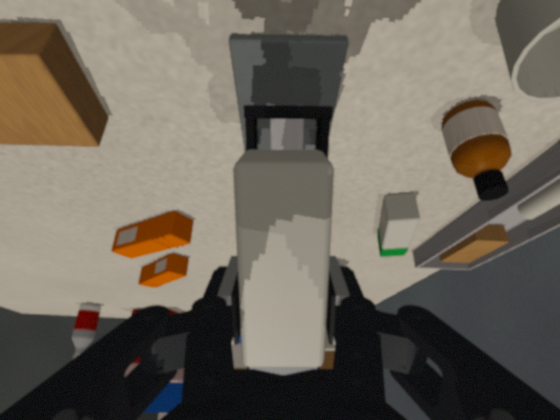

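The tube is held straight, with its origin about 12.5 mm along tool x. The end stop spans columns 246–334 (centre ~290), the plate's far edge 231–347, and the tube's base end is centred near 284. I'll check the lateral offset.

```bash
python3 - <<'E'
from h import *
p=robot.read_camera("wrist"); s=robot.read_state(); r=R.from_quat(s["ee_rot"])
h=np.array([np.cos(psi),np.sin(psi),0]);o=seat*[1,1,0]
print("pred plate far edge",proj(p,[o+.075*h+[0,0,.008]+a*.0375*sy for a in(-1,1)]))
print("pred stop top",proj(p,[seat+.045*sx+.012*sz+a*.0215*sy for a in(-1,1)]))
print("pred tube base top",proj(p,[s["ee_pos"]+r.apply([.0575,a*.018,-.0165]) for a in(-1,1)]))
C=np.array([ray(p,u,.008) for u in [(231,37),(347,37.5)]]);print(C,C.mean(0), o+.075*h)
E
```

```text
pred plate far edge [[349.0464  31.1042]
 [222.626   30.7536]]
pred stop top [[320.0074 123.0246]
 [250.9246 122.8228]]
pred tube base top [[234.8572 166.2136]
 [336.9515 166.2551]]
[[0.5423 0.1425 0.008 ]
 [0.6118 0.1512 0.008 ]] [0.5771 0.1468 0.008 ] [0.5746 0.1507 0.    ]
```

```bash
sed -i 's/seat=np.array.*/seat=np.array([.5864,.0743,.072])/' h.py; python3 - <<'E'
from h import *
plan(seat-.018*sx+.0005*sz,Mplace)
E
```

```text
n 2 dist 0.09186068599020353 rot [-0.0022 -0.0018  0.0023]
0.14,0.13,4.59,-0.001,-0.001,0.001,
0.14,0.12,4.59,-0.001,-0.001,0.001,
```

Request:
arm_command(deltas=[0.1,0.13,2.5,0,0,0,0.1,0.12,2.5,0,0,0,0.05,0,2,0,0,0,0,0,1.5,0,0,0,0,0,0.5,0,0,0,0,0,0,0,0,0])

```text
time: 8.6
ee_pos: [0.5878, 0.0631, 0.0866]
ee_rot: [0.611, 0.694, -0.254, 0.286]
ft_force: [0.3, -0.0, -0.9]
finger_gap: 0.0353
gripper_force: 40.8
```

Request:
arm_command(deltas=[0,0,0.15,0,0,0,0,0,0.1,0,0,0,0,0,0,0,0,0])

```text
time: 8.9
ee_pos: [0.5883, 0.0626, 0.0856]
ee_rot: [0.611, 0.694, -0.253, 0.286]
ft_force: [-6.7, 11.0, 14.2]
finger_gap: 0.0354
gripper_force: 43.1
```

Request:
arm_command(deltas=[0,0,0.1,0,0,0,0,0,0,0,0,0])

```text
time: 9.1
ee_pos: [0.5883, 0.0626, 0.0856]
ee_rot: [0.611, 0.694, -0.253, 0.286]
ft_force: [-13.2, 19.8, 29.6]
finger_gap: 0.0352
gripper_force: 45.4
```

Request:
arm_command(deltas=[0,-0.1,-0.25,0,0,0,0,0,0,0,0,0])

```text
time: 9.3
ee_pos: [0.5871, 0.063, 0.0861]
ee_rot: [0.611, 0.694, -0.253, 0.286]
ft_force: [0.1, -0.3, 0.3]
finger_gap: 0.0352
gripper_force: 40.8
```

Request:
arm_command(deltas=[0,0,0,0,0,0,0,0,0,0,0,0,0,0,0,0,0,0,0,0,0,0,0,0,0,0,0,0,0,0], claw=1)

```text
time: 9.8
ee_pos: [0.5869, 0.0622, 0.0858]
ee_rot: [0.611, 0.694, -0.254, 0.286]
ft_force: [-0.3, 0.2, 0.5]
finger_gap: 0.0852
gripper_force: 0.0
```

```bash
python3 - <<'E'
from h import *
s=robot.read_state(); print(s["ee_pos"],s["time"],s["finger_gap"],s["ft_force"])
for c in ["top","scene","wrist"]:
    p=robot.read_camera(c)
    if c=="wrist": save(p,"wr4")
    for l in ["tube","cap_top"]:
        for d in robot.pinpoint(p,l)[:3]:
            x=w(p,d["at"])
            if x[2]>.05 : print(c,l,round(d["p"],2),x,"in seat",np.c_[sx,sy,sz].T@(x-seat))
E
```

```text
[0.5869 0.0622 0.0858] 9.8 0.08520165964057111 [-0.3123  0.1798  0.4643]
top tube 0.84 [0.5861 0.0744 0.0711] in seat [ 0.0007  0.0003 -0.0005]
top cap_top 0.79 [0.5906 0.0115 0.1329] in seat [-0.0875  0.0037 -0.0014]
scene tube 0.62 [0.5913 0.0742 0.0724] in seat [-0.0008 -0.0049 -0.0002]
scene cap_top 0.7 [0.5924 0.0157 0.1336] in seat [-0.0852  0.0014  0.002 ]
wrist tube 0.93 [0.5865 0.0764 0.0735] in seat [ 0.0004 -0.0003  0.0025]
```

View pics/wr4.png

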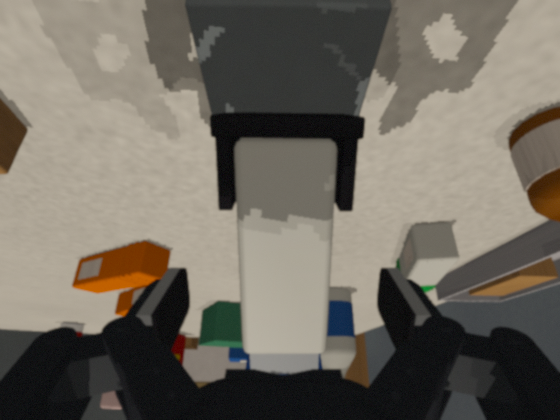

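The tube lies home against the end stop, between the cheeks (end at row 137, stop at row 125). Now I'll retreat, swing to the push pose and shut the fingers.

```bash
python3 - <<'E'
from h import *
s=robot.read_state(); r=R.from_quat(s["ee_rot"])
f=plan(seat-.04*sx+.11*sz,r)
f=plan(seat-.15*sx+.09*sz,Mpush,frm=f)
f=plan(seat-.13*sx,Mpush,frm=f)
E
```

```text
n 3 dist 0.1107995476060722 rot [0. 0. 0.]
-0.72,0.02,-3.62,0.000,0.000,0.000,
-0.72,0.02,-3.62,0.000,0.000,0.000,
-0.72,0.02,-3.62,0.000,0.000,0.000,
n 12 dist 0.11180390781408311 rot [-0.0035  1.5691  0.0003]
-0.92,-0.00,0.17,-0.000,0.131,0.000,
-0.93,-0.00,0.04,-0.000,0.131,0.000,
-0.93,-0.00,-0.08,-0.000,0.131,0.000,
-0.91,-0.00,-0.20,-0.000,0.131,0.000,
-0.88,-0.00,-0.32,-0.000,0.131,0.000,
-0.83,-0.00,-0.43,-0.000,0.131,0.000,
-0.77,-0.00,-0.53,-0.000,0.131,0.000,
-0.69,-0.00,-0.63,-0.000,0.131,0.000,
-0.60,-0.00,-0.71,-0.000,0.131,0.000,
-0.50,-0.00,-0.78,-0.000,0.131,0.000,
-0.40,-0.00,-0.84,-0.000,0.131,0.000,
-0.28,-0.00,-0.89,-0.000,0.131,0.000,
n 2 dist 0.09219586425485689 rot [0. 0. 0.]
-4.50,-0.00,1.00,0.000,0.000,0.000,
-4.50,-0.00,1.00,0.000,0.000,0.000,
```

Request:
arm_command(deltas=[0,0,-2.5,0,0,0,-0.7,0,-4,0,0,0,-1.4,0,-4.4,0,0,0])

```text
time: 10.55
ee_pos: [0.5787, 0.1246, 0.1782]
ee_rot: [0.61, 0.694, -0.255, 0.285]
ft_force: [0.7, 0.4, 0.2]
finger_gap: 0.0854
gripper_force: 0.0
```

Request:
arm_command(deltas=[-0.9,0,0.15,0,0.131,0,-0.95,0,0.05,0,0.131,0,-0.95,0,-0.1,0,0.131,0,-0.9,0,-0.2,0,0.131,0,-0.9,0,-0.3,0,0.131,0,-0.85,0,-0.45,0,0.131,0], claw=0)

```text
time: 11.15
ee_pos: [0.5857, 0.0778, 0.2116]
ee_rot: [0.661, 0.75, 0.002, -0.003]
ft_force: [0.6, -0.2, -1.0]
finger_gap: 0.0006
gripper_force: 0.0
```

Request:
arm_command(deltas=[-0.75,0,-0.55,0,0.131,0,-0.7,0,-0.65,0,0.131,0,-0.6,0,-0.7,0,0.131,0,-0.5,0,-0.8,0,0.131,0,-0.4,0,-0.85,0,0.131,0,-0.3,0,-0.9,0,0.131,0,0,0,0,0,0,0,0,0,0,0,0,0])

```text
time: 11.95
ee_pos: [0.5912, 0.0311, 0.2418]
ee_rot: [0.612, 0.692, 0.252, -0.289]
ft_force: [0.8, -0.0, 0.5]
finger_gap: -0.0
gripper_force: 0.0
```

```bash
python3 - <<'E'
from h import *
s=robot.read_state(); print(s["ee_pos"],s["joints"],s["time"],s["finger_gap"],s["ft_force"])
cp=[]
for c in ["top","scene","wrist"]:
    p=robot.read_camera(c)
    if c=="wrist": save(p,"wr5")
    for l in ["tube","cap_top"]:
        for d in robot.pinpoint(p,l)[:3]:
            x=w(p,d["at"])
            if x[2]>.05 : print(c,l,round(d["p"],2),x,"in seat",np.c_[sx,sy,sz].T@(x-seat))
f=plan(seat-.12*sx,Mpush)
E
```

```text
[0.5912 0.0311 0.2418] [ 0.1151  0.6689  0.1444  1.6186 -0.84    1.3358  0.7771] 11.95 -1.5864163433656605e-05 [ 0.8207 -0.0317  0.5046]
top tube 0.72 [0.5872 0.0756 0.072 ] in seat [ 0.0009 -0.001   0.0008]
top cap_top 0.5 [0.5926 0.0155 0.1381] in seat [-0.0885  0.0012  0.005 ]
scene tube 0.6 [0.5888 0.0757 0.0753] in seat [-0.0016 -0.0025  0.0031]
scene cap_top 0.58 [0.5924 0.0114 0.1326] in seat [-0.0875  0.0019 -0.0018]
wrist cap_top 0.73 [0.5912 0.0169 0.1348] in seat [-0.0851  0.0025  0.0037]
n 2 dist 0.09596086580563415 rot [-0.0027 -0.0026 -0.0012]
-4.56,0.03,1.51,-0.001,-0.001,-0.001,
-4.55,0.03,1.51,-0.001,-0.001,-0.001,
```

View pics/wr5.png

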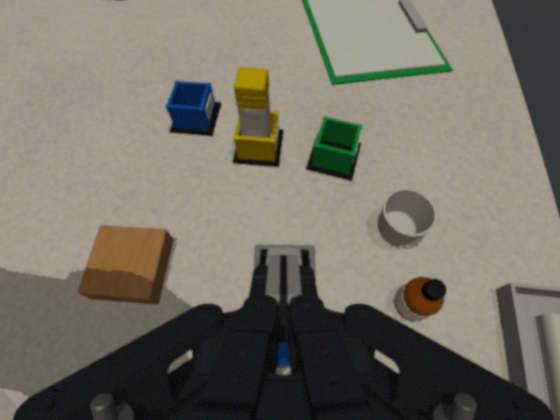

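The closed fingers line up with the tube (cap blue at (283,355)). The blue stand is at (192,105), with the yellow tube beside it at (255,105). Next I'll drop onto the axis, then push.

Request:
arm_command(deltas=[-4.55,0,0.5,0,0,0,-4.55,0,0.5,0,0,0,0,0,1,0,0,0,0,0,0,0,0,0,0,0,0,0,0,0])

```text
time: 12.9
ee_pos: [0.5975, -0.0168, 0.1646]
ee_rot: [0.611, 0.693, 0.253, -0.289]
ft_force: [0.1, -0.5, 0.5]
finger_gap: 0.0
gripper_force: 0.0
```

Request:
arm_command(deltas=[0,0,1,0,0,0,0,0,1,0,0,0,0,0,0.5,0,0,0,0,0,0,0,0,0])

```text
time: 13.3
ee_pos: [0.5947, 0.0012, 0.1459]
ee_rot: [0.611, 0.692, 0.253, -0.29]
ft_force: [0.2, -0.1, -0.1]
finger_gap: -0.0003
gripper_force: 0.0
```

```bash
cat > st.py <<'E'
from h import *
s=robot.read_state(); B=np.c_[sx,sy,sz].T
print(s["time"],s["finger_gap"],"tcp in seat",B@(np.array(s["ee_pos"])-seat),"F in seat",B@np.array(s["ft_force"]))
E
python3 st.py
```

```text
13.3 -0.00031188315222752767 tcp in seat [-0.1043  0.001   0.0002] F in seat [-0.0423 -0.1675 -0.1936]
```

Request:
arm_command(deltas=[0,0,0.3,0,0,0,0,0,0.3,0,0,0,0,0,0,0,0,0])

```text
time: 13.6
ee_pos: [0.5944, 0.0043, 0.1419]
ee_rot: [0.611, 0.692, 0.253, -0.289]
ft_force: [0.1, 0.3, -1.1]
finger_gap: 0.0001
gripper_force: 0.0
```

Request:
arm_command(deltas=[0,0,0.3,0,0,0,0,0,0.1,0,0,0,0,0,0,0,0,0])

```text
time: 13.9
ee_pos: [0.5943, 0.0067, 0.1394]
ee_rot: [0.611, 0.692, 0.253, -0.289]
ft_force: [-1.4, -3.7, 3.9]
finger_gap: 0.0
gripper_force: 2.7
```

```bash
python3 st.py
```

```text
13.9 3.322604712301217e-05 tcp in seat [-0.0958  0.0007 -0.0005] F in seat [-5.2313  1.8117  0.2374]
```

Request:
arm_command(deltas=[0,0,0.2,0,0,0,0,0,0.2,0,0,0,0,0,0,0,0,0])

```text
time: 14.2
ee_pos: [0.5939, 0.0095, 0.1366]
ee_rot: [0.611, 0.692, 0.253, -0.289]
ft_force: [0.1, -3.5, 4.0]
finger_gap: 0.0001
gripper_force: 2.4
```

Request:
arm_command(deltas=[0,0,0.2,0,0,0,0,0,0.1,0,0,0,0,0,0,0,0,0])

```text
time: 14.5
ee_pos: [0.5937, 0.0116, 0.1344]
ee_rot: [0.611, 0.692, 0.253, -0.289]
ft_force: [-1.1, -4.8, 4.8]
finger_gap: 0.0003
gripper_force: 3.2
```

```bash
python3 st.py
```

```text
14.5 0.00025175335336566476 tcp in seat [-0.0888  0.0006 -0.0005] F in seat [-6.6725  1.6836  0.1474]
```

Request:
arm_command(deltas=[0,0,0.2,0,0,0,0,0,0.1,0,0,0,0,0,0,0,0,0])

```text
time: 14.8
ee_pos: [0.5936, 0.0128, 0.1331]
ee_rot: [0.611, 0.692, 0.253, -0.288]
ft_force: [-2.4, -12.0, 18.5]
finger_gap: -0.0001
gripper_force: 10.2
```

Request:
arm_command(deltas=[0,0,0.2,0,0,0,0,0,0.1,0,0,0,0,0,0,0,0,0])

```text
time: 15.1
ee_pos: [0.5941, 0.0129, 0.1328]
ee_rot: [0.612, 0.692, 0.254, -0.287]
ft_force: [-6.6, -27.8, 42.6]
finger_gap: -0.0001
gripper_force: 24.7
```

```bash
python3 st.py
```

```text
15.1 -0.0001280050314936847 tcp in seat [-0.0867  0.0001 -0.0008] F in seat [-49.0712  10.027   11.2146]
```

Request:
arm_command(deltas=[0,0,0,0,0,0,0,0,0,0,0,0,0,0,-2,0,0,0,0,0,-3.7,0,0,0])

```text
time: 15.5
ee_pos: [0.5973, -0.0225, 0.1698]
ee_rot: [0.61, 0.692, 0.252, -0.291]
ft_force: [0.0, -0.5, 0.6]
finger_gap: -0.0004
gripper_force: 0.0
```

Request:
arm_command(deltas=[0,0,0,0,0,0,0,0,0,0,0,0,0,0,0,0,0,0,0,0,0,0,0,0,0,0,0,0,0,0], claw=1)

```text
time: 16.0
ee_pos: [0.5979, -0.0232, 0.1697]
ee_rot: [0.611, 0.692, 0.253, -0.29]
ft_force: [-0.2, -0.9, -1.0]
finger_gap: 0.0719
gripper_force: 0.0
```

```bash
python3 st.py; python3 - <<'E'
from h import *
for c in ["top","scene"]:
    p=robot.read_camera(c)
    for l in ["tube","cap_top"]:
        for d in robot.pinpoint(p,l)[:3]:
            x=w(p,d["at"])
            if x[2]>.05 : print(c,l,round(d["p"],2),x,"in seat",np.c_[sx,sy,sz].T@(x-seat))
f=plan(seat-.0565*sx,Mpush)
E
```

```text
16.0 0.07189156936294588 tcp in seat [-0.1385  0.0008 -0.0003] F in seat [ 0.1325  0.2716 -1.3365]
top tube 0.71 [0.5851 0.0745 0.0746] in seat [-0.0015  0.0013  0.0021]
top cap_top 0.59 [0.5893 0.0206 0.128 ] in seat [-0.0775  0.0039  0.0017]
scene tube 0.65 [0.5898 0.0747 0.073 ] in seat [-0.0008 -0.0034  0.0007]
scene cap_top 0.87 [0.5922 0.0206 0.1256] in seat [-0.0761  0.001  -0.0003]
n 2 dist 0.08273508693432842 rot [-0.0025 -0.0029 -0.002 ]
0.01,0.05,4.14,-0.001,-0.001,-0.001,
0.02,0.04,4.14,-0.001,-0.001,-0.001,
```

Request:
arm_command(deltas=[0,0,3,0,0,0,0,0,3,0,0,0,0,0,1.6,0,0,0,0,0,0.6,0,0,0,0,0,0,0,0,0], claw=1)

```text
time: 16.8
ee_pos: [0.5906, 0.0338, 0.1123]
ee_rot: [0.611, 0.692, 0.253, -0.289]
ft_force: [0.3, -0.5, 0.5]
finger_gap: 0.0857
gripper_force: 0.0
```

Request:
arm_command(deltas=[0,0,0,0,0,0,0,0,0,0,0,0,0,0,0,0,0,0,0,0,0,0,0,0,0,0,0,0,0,0,0,0,0,0,0,0], claw=0, force=40)

```text
time: 17.4
ee_pos: [0.5909, 0.0332, 0.1128]
ee_rot: [0.611, 0.692, 0.253, -0.289]
ft_force: [-0.3, -3.8, 6.3]
finger_gap: 0.0354
gripper_force: 41.2
```

```bash
python3 st.py
```

```text
17.4 0.035403626121279744 tcp in seat [-0.0581  0.0006 -0.0004] F in seat [-7.0831  0.8151  1.7963]
```

```bash
python3 - <<'E'
from h import *
s=robot.read_state(); r=R.from_quat(s["ee_rot"]); p=np.array(s["ee_pos"])
f=plan(p+[0,0,.10],r)
f=plan([.47,.17,.31],down(np.radians(97)),frm=f)
E
```

```text
n 3 dist 0.09999999999999999 rot [0. 0. 0.]
2.36,-0.01,-2.35,0.000,0.000,0.000,
2.36,-0.01,-2.35,0.000,0.000,0.000,
2.36,-0.01,-2.35,0.000,0.000,0.000,
n 6 dist 0.206834295466011 rot [-0.0035 -0.7879  0.0019]
2.92,-1.72,0.64,-0.001,-0.131,0.000,
2.98,-1.72,0.25,-0.001,-0.131,0.000,
2.98,-1.72,-0.14,-0.001,-0.131,0.000,
2.94,-1.72,-0.53,-0.001,-0.131,0.000,
2.84,-1.72,-0.91,-0.001,-0.131,0.000,
2.70,-1.72,-1.28,-0.001,-0.131,0.000,
```

Request:
arm_command(deltas=[1,0,-1,0,0,0,2,0,-2,0,0,0,2.2,0,-2.2,0,0,0,1.9,0,-1.9,0,0,0])

```text
time: 17.8
ee_pos: [0.5909, 0.0336, 0.215]
ee_rot: [0.611, 0.692, 0.253, -0.289]
ft_force: [1.0, 0.3, -1.1]
finger_gap: 0.0351
gripper_force: 40.3
```

Request:
arm_command(deltas=[2.9,-1.7,0.65,0,-0.131,0,3.0,-1.7,0.25,0,-0.131,0,3.0,-1.7,-0.15,0,-0.131,0,2.95,-1.7,-0.55,0,-0.131,0,2.85,-1.7,-0.9,0,-0.131,0,2.7,-1.7,-1.3,0,-0.131,0,0,0,0,0,0,0,0,0,0,0,0,0])

```text
time: 18.6
ee_pos: [0.4818, 0.1575, 0.3028]
ee_rot: [0.658, 0.752, 0.022, -0.036]
ft_force: [0.8, -0.4, -0.9]
finger_gap: 0.0355
gripper_force: 40.4
```

```bash
python3 - <<'E'
from h import *
s=robot.read_state(); r=R.from_quat(s["ee_rot"]); print(s["ee_pos"],r.as_matrix(),s["finger_gap"],s["time"])
for c in ["top","scene","wrist"]:
    p=robot.read_camera(c)
    if c=="wrist": save(p,"wr6")
    for l in ["tube","cap_top","blue_slot"]:
        for d in robot.pinpoint(p,l)[:3]:
            x=w(p,d["at"])
            if x[2]>.08 or l[0]=="b": print(c,l,round(d["p"],2),x,r.inv().apply(x-s["ee_pos"]))
E
```

```text
[0.4818 0.1575 0.3028] [[-0.1306  0.9911 -0.0241]
 [ 0.988   0.1321  0.0805]
 [ 0.083  -0.0132 -0.9965]] 0.03554355408319527 18.6
scene tube 0.92 [0.4852 0.1576 0.2382] [-0.0057  0.0042  0.0643]
scene cap_top 0.67 [0.4795 0.1552 0.3167] [-0.0008 -0.0028 -0.0139]
scene blue_slot 0.71 [0.4097 0.3347 0.0042] [ 0.1598 -0.0441  0.3136]
wrist tube 0.56 [0.482  0.1638 0.242 ] [0.0012 0.0018 0.0611]
wrist cap_top 0.73 [0.4823 0.1585 0.3176] [ 0.0021  0.0005 -0.0146]
wrist blue_slot 0.6 [0.4131 0.342  0.0053] [ 0.1666 -0.0398  0.313 ]
```

View pics/wr6.png

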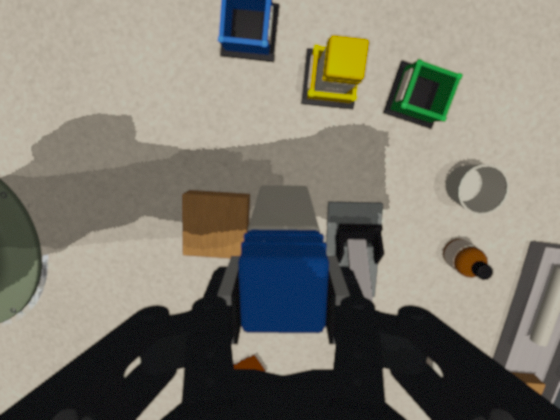

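The tube hangs straight below the tool, cap shut. The blue stand is at (247,25), about 6° clockwise in the picture, so its world yaw is about 1°. I'll go above it and straighten up.

```bash
python3 - <<'E'
from h import *
f=plan([.412,.325,.26],down(np.radians(91)))
p=robot.read_camera("wrist")
C=[ray(p,u,0.002) for u in [(220,55),(270,60)]]; e=C[1]-C[0]; print(C,np.degrees(np.arctan2(e[1],e[0])))
E
```

```text
n 4 dist 0.18818251800371094 rot [-0.0192 -0.0808  0.1103]
4.32,-1.19,1.42,-0.005,-0.020,0.028,
4.32,-1.32,1.32,-0.005,-0.020,0.028,
4.31,-1.44,1.23,-0.005,-0.020,0.028,
4.29,-1.57,1.14,-0.005,-0.020,0.028,
[array([0.3779, 0.3064, 0.002 ]), array([0.4408, 0.308 , 0.002 ])] 1.5049192089169374
```

Request:
arm_command(deltas=[3.0,-1.8,1.1,-0.005,-0.02,0.028,3.0,-1.9,1.0,-0.005,-0.02,0.028,3.0,-2.0,0.9,-0.005,-0.02,0.028,1.0,-2.0,0.8,-0.005,-0.02,0.028,0,0,0,0,0,0,0,0,0,0,0,0])

```text
time: 19.85
ee_pos: [0.3958, 0.2508, 0.2704]
ee_rot: [0.701, 0.713, 0.001, -0.0]
ft_force: [-0.1, -0.4, -1.3]
finger_gap: 0.0356
gripper_force: 40.5
```

```bash
python3 - <<'E'
from h import *
s=robot.read_state(); r=R.from_quat(s["ee_rot"]); print(s["ee_pos"],r.as_matrix(),s["finger_gap"],s["time"])
for c in ["top","wrist"]:
    p=robot.read_camera(c)
    if c=="wrist": save(p,"wr7")
    for d in robot.pinpoint(p,"blue_slot")[:2]: print(c,round(d["p"],2),w(p,d["at"]))
f=plan([.412,.336,.20],down(np.radians(91.3)))
a=np.radians(1.3); X=np.array([np.cos(a),np.sin(a),0]); Y=np.array([-np.sin(a),np.cos(a),0])
print(proj(p,[np.array([.412,.336,.0495])+.027*(i*X+j*Y) for i,j in[(-1,-1),(1,-1),(1,1),(-1,1)]]))
E
```

```text
[0.3958 0.2508 0.2704] [[-0.0176  0.9998  0.001 ]
 [ 0.9998  0.0176  0.0011]
 [ 0.0011  0.001  -1.    ]] 0.03563812421392689 19.85
top 0.52 [0.41   0.3339 0.0073]
wrist 0.92 [0.4138 0.3363 0.0024]
n 3 dist 0.112283808601728 rot [ 0.0014 -0.0012 -0.0078]
2.86,0.55,2.36,0.000,-0.000,-0.003,
2.85,0.56,2.35,0.000,-0.000,-0.003,
2.85,0.57,2.35,0.000,-0.000,-0.003,
[[274.2419 123.9962]
 [325.8968 123.6965]
 [327.41    68.5701]
 [273.4833  68.8363]]
```

View pics/wr7.png

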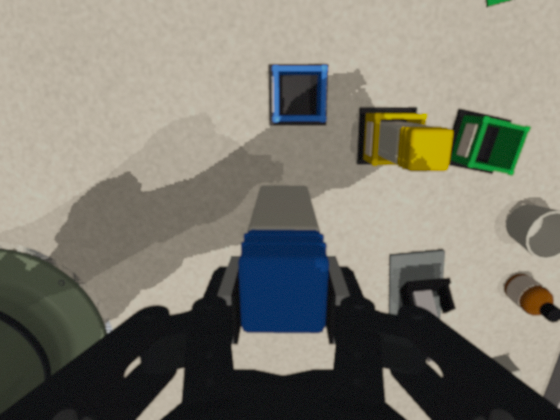

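The rim spans columns 270–327 and rows 65–124, square to the picture and within 2 px of prediction. Target is (0.411, 0.337).

Request:
arm_command(deltas=[2.9,0.45,2,0,0,0,2.9,0.45,2,0,0,0,2.8,0.45,2,0,0,0,0,0,1.5,0,0,0,0,0,0,0,0,0,0,0,0,0,0,0])

```text
time: 20.65
ee_pos: [0.4086, 0.336, 0.1958]
ee_rot: [0.702, 0.712, 0.001, 0.0]
ft_force: [0.0, -0.0, -0.4]
finger_gap: 0.0355
gripper_force: 40.6
```

```bash
python3 - <<'E'
from h import *
s=robot.read_state(); r=R.from_quat(s["ee_rot"]); print(s["ee_pos"],s["finger_gap"],s["time"])
for c in ["top","scene","wrist"]:
    p=robot.read_camera(c)
    for l in ["tube","cap_top"]:
        for d in robot.pinpoint(p,l)[:3]:
            x=w(p,d["at"])
            if x[2]>.08: print(c,l,round(d["p"],2),x)
f=plan([.411,.337,.15],down(np.radians(91)))
E
```

```text
[0.4086 0.336  0.1958] 0.03547457281455532 20.65
top tube 0.68 [0.4089 0.3372 0.1337]
top cap_top 0.71 [0.4069 0.3382 0.2094]
scene tube 0.95 [0.4099 0.3342 0.1336]
wrist tube 0.81 [0.4092 0.34   0.134 ]
wrist cap_top 0.67 [0.4074 0.3442 0.2123]
n 1 dist 0.045787089175849296 rot [ 0.0011 -0.0013 -0.0012]
0.00,0.29,4.57,0.001,-0.001,-0.001,
```

Request:
arm_command(deltas=[0,0.24,1.5,0,0,0,0,0,1.5,0,0,0,0,0,1,0,0,0,0,0,0.8,0,0,0,0,0,0,0,0,0])

```text
time: 21.6
ee_pos: [0.4101, 0.3367, 0.1467]
ee_rot: [0.701, 0.713, -0.0, 0.0]
ft_force: [0.2, -0.1, -0.9]
finger_gap: 0.0355
gripper_force: 40.6
```

Request:
arm_command(deltas=[0,0,1,0,0,0,0,0,1,0,0,0,0,0,0.8,0,0,0,0,0,0,0,0,0])

```text
time: 22.0
ee_pos: [0.41, 0.3366, 0.1182]
ee_rot: [0.701, 0.713, -0.0, 0.0]
ft_force: [-0.3, 0.1, -0.5]
finger_gap: 0.0353
gripper_force: 40.6
```

Clear inside; go to the floor.

Request:
arm_command(deltas=[0,0,0.3,0,0,0,0,0,0.2,0,0,0,0,0,0,0,0,0])

```text
time: 22.3
ee_pos: [0.4104, 0.337, 0.1144]
ee_rot: [0.701, 0.713, 0.001, -0.0]
ft_force: [-0.0, 0.3, -0.7]
finger_gap: 0.0352
gripper_force: 40.6
```

Request:
arm_command(deltas=[0,0,0.15,0,0,0,0,0,0,0,0,0])

```text
time: 22.5
ee_pos: [0.4105, 0.337, 0.1129]
ee_rot: [0.701, 0.713, 0.001, -0.0]
ft_force: [0.2, 0.1, -1.4]
finger_gap: 0.0357
gripper_force: 40.6
```

Request:
arm_command(deltas=[0,0,0.15,0,0,0,0,0,0,0,0,0])

```text
time: 22.7
ee_pos: [0.4108, 0.3371, 0.1119]
ee_rot: [0.701, 0.713, 0.001, 0.0]
ft_force: [-1.2, -1.0, 8.7]
finger_gap: 0.0352
gripper_force: 41.8
```

Request:
arm_command(deltas=[0,0,0.15,0,0,0,0,0,0,0,0,0])

```text
time: 22.9
ee_pos: [0.4114, 0.3375, 0.1116]
ee_rot: [0.702, 0.713, 0.002, -0.0]
ft_force: [-4.4, -4.7, 33.8]
finger_gap: 0.0359
gripper_force: 45.1
```

Request:
arm_command(deltas=[0,0,-0.15,0,0,0,0,0,-0.05,0,0,0])

```text
time: 23.1
ee_pos: [0.4106, 0.3371, 0.1122]
ee_rot: [0.701, 0.713, 0.001, -0.0]
ft_force: [-0.3, 1.1, -0.6]
finger_gap: 0.0357
gripper_force: 40.7
```

Request:
arm_command(deltas=[0,0,0,0,0,0,0,0,0,0,0,0,0,0,0,0,0,0,0,0,0,0,0,0,0,0,0,0,0,0], claw=0.8)

```text
time: 23.6
ee_pos: [0.4104, 0.337, 0.1118]
ee_rot: [0.701, 0.713, 0.001, -0.0]
ft_force: [0.1, 0.5, -0.2]
finger_gap: 0.0683
gripper_force: 0.0
```

Request:
arm_command(deltas=[0,0,-1.5,0,0,0,0,0,-3,0,0,0,0,0,-4.5,0,0,0,0,0,-4.5,0,0,0,-4,0,-1,0,0,0,-4,0,0,0,0,0,0,0,0,0,0,0,0,0,0,0,0,0])

```text
time: 24.4
ee_pos: [0.4117, 0.2564, 0.2572]
ee_rot: [0.702, 0.712, 0.001, -0.0]
ft_force: [0.6, 0.8, -0.1]
finger_gap: 0.0681
gripper_force: 0.0
```

```bash
python3 - <<'E'
from h import *
s=robot.read_state(); print(s["ee_pos"],s["finger_gap"],s["time"])
for c in ["top","scene","wrist"]:
    p=robot.read_camera(c)
    if c=="wrist": save(p,"wr8")
    for l in ["tube","cap_top","blue_slot"]:
        for d in robot.pinpoint(p,l)[:4]:
            x=w(p,d["at"])
            if abs(x[1]-.337)<.03: print(c,l,round(d["p"],2),x)
E
```

```text
[0.4117 0.2564 0.2572] 0.06809639725430422 24.4
top tube 0.6 [0.4095 0.3346 0.0518]
top blue_slot 0.57 [0.4117 0.3363 0.0059]
scene tube 0.98 [0.4121 0.3357 0.0487]
scene cap_top 0.57 [0.4071 0.337  0.1246]
scene blue_slot 0.63 [0.4092 0.3352 0.0022]
wrist tube 0.95 [0.4103 0.339  0.0522]
wrist cap_top 0.56 [0.4082 0.3392 0.1264]
```

View pics/wr8.png

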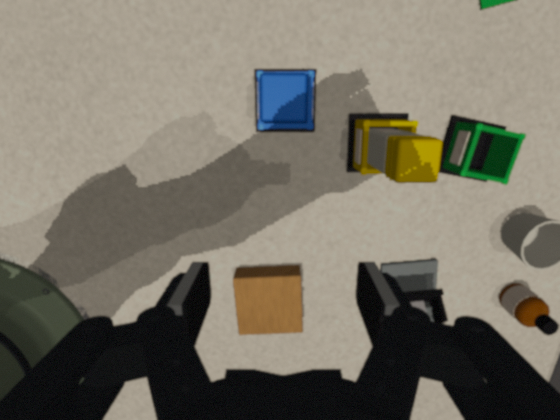

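The tube stands upright and centred in the blue stand at (286,100). Its top measures about 0.125–0.126 m against 0.130 m when shut, so the cap is home. The gripper is clear of everything, so I'm handing in.

```bash
python3 -c "
from rig import robot
print(robot.finish_job())"
```

```text
the job is handed in; nothing more can be done
None
```

The tube was capped in the rest and now stands upright, shut and released in the blue stand; I saw nothing else disturbed and handed the job in at about 24.5 s, though the hand-in returned no verdict.

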